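Snap the fisheye lens's push-on cap home and keep it pressed

TASK

The small fisheye lens standing glass-up in the drawer tray needs its deep push-on cap, which lies mouth down in another compartment. Set the cap level on the lens's domed front and let go of it, so that it sits balanced there by itself for a moment; then press it straight down, firmly but without forcing it, through the click until it is fully home, and finish while still holding steady pressure on it. Leave the other things in the drawer where they lie.

Things in the scene. Friction and masses are not known exactly. Their poses are not given: they have to be found in the camera images.
- cap: the lens's deep push-on cap, matte black, ribbed side, 53 mm across, 22 mm high, 25 g; flat closed top, mouth below with a rounded inner lip (45 mm opening). Lies mouth down on the level tray floor, to be gripped by its side from above. Origin: centre of the mouth's rim (underside, on the tray floor at the start); z up to the closed top, 22 mm above it.
- lens: small black fisheye lens, glass up, fast in a moulded tray socket (68 mm across, 6 high), immovable. Origin: centre of its foot on the tray floor, z up. Barrel 50 mm across up to a flat shoulder at 26 mm; above it a front 42 mm across, then the glass dome, crown at 44 mm. Round it at 33 mm six rounded sprung nubs, 49 mm across: the cap, guided by the dome, first rests with its lip on them.
- lens_seat (a point): point on the lens's axis at the shoulder (26 mm above lens), z up. Cap balanced on the nubs: cap origin about 9 mm above it. Pressed with about 10 N the lip snaps past the nubs (click) and the force drops to nearly nothing for the last 6 mm until the rim meets the hard shoulder: cap origin at this point, top 22 mm above it.
- drawer: pulled-out teak drawer with fixed grey tray 306 (x) by 506 mm (y). Origin: under the tray's middle at desk height; x into the cabinet, away from the robot. Tray floor 70 mm up, dividers 14 and tray rim 26 mm above it; drawer front and sides up to 128, cabinet top behind 146 mm above the desk. Two rows of three compartments, 150 by 167 mm; lens, cap, flat cap and ring lie in the corner ones.
- flat_cap: bystander: another lens cap, flat, matte black, 67 mm across and only 9 mm high; it does not belong to this lens. Origin: centre of its underside.
- step_ring: bystander: black aluminium step-up ring, 58 mm across, 45 mm hole, 7 mm high. Origin: centre of its underside.
- filter0: bystander: round glass filter in a clear snap case, 62 mm across, 14 mm high; front middle compartment. Origin: centre of its underside.
- filter1: bystander: a second such filter case, front middle compartment.
- filter2: bystander: a third such filter case, front middle compartment.
- blower: bystander: black silicone blower bulb with nozzle, 104 mm long, 47 mm high, lying along the drawer's y in the rear middle compartment, in front of the hinged clear acrylic flap. Origin: under its middle on the tray floor.

How it is judged:
By the outcome, as a careful person would: the job done as asked, in the order asked, and still so for the second after the job is handed in, while the arm keeps its last pose, push and grip.
It also fails if it takes over 54 s, if anything falls off the work surface, if the arm or the gripper's body presses on something with over 40 N, if the wrist force passes 120 N, or if a joint passes its speed limit or range.

ROBOT

A 7-joint arm with a two-finger parallel gripper is mounted at the origin on the work surface. World frame = base frame: x ahead of the robot, y to its left, z up, the work surface at z = 0. Lengths are in m, angles in degrees, forces in N, time in s.
With the tool pointing down it reaches from about 0.4 to 0.925 m from the base axis. Payload 4.1 kg.
Tool frame: the origin (TCP) lies at the very end of the fingers, on their centre line; the grasp point (between the pads) lies 19 mm behind it; z points along the fingers, y is the line along which they close (so a half turn about z gives the same grasp; the last joint's range is limited). The gripper opens to 85 mm and grips with 20 to 120 N. Pads are 22 mm wide; open, the fingers measure 114 mm over their backs; the gripper's body (76 mm by 85 mm) begins 54 mm behind the grasp point. The pads swing forward as they close: fully open they stand 13 mm farther back than shut.
Start: joints at [-5.672, 22.827, 2.584, 88.041, -1.071, 69.15, -2.905], TCP at [0.65, 0, 0.194] pointing down, gripper open.
Joint ranges: [-161.44, 161.44], [-28.35, 127.94], [-78.24, 83.42], [0, 140.83], [-78.03, 258.03], [13.02, 114.36], [-168.23, 168.23]. Speed limits (degrees/s): [147.25, 147.25, 180, 180, 180, 180, 180].

INTERFACE

Orientations are given as a 3x3 rotation matrix whose columns are the frame's x, y, z axes.
In Python, from bench import ctrl gives the robot as it stands.
- The arm moves only by the shell command python3 -m handwheel 'ROWS' [FORCE]. ROWS is JSON, a list that holds one entry, the list of rows, each a list of 7 numbers: the finger opening in mm, from 0 to 85.4, then the shift along the world's x, y, z in mm, then the turn, a rotation vector about the world's x, y, z in degrees. A call has 1 to 8 rows; each row is the pose to reach, as a shift and turn from the pose commanded when the call began; what a row does not reach only later rows make up. A row lasts 1/12 s, in which the tool goes at most 41.7 mm and 7.16 degrees, less where a joint would pass 70% of its speed; a pose out of reach is approached as far as the arm can. A call with a gripper value outside its range is refused whole. The fingers move at their own pace and stop on an object; FORCE is the grip in N (left out, the last holds). Time passes only in rows, so rows that repeat a pose let the fingers close. It gives the time, the measured TCP pose, the force, the opening and the grip force at its end, in the units of the state.
- ctrl.sense(): the state, without advancing time (a new reading comes with each control period).
- ctrl.read_camera(name): name is "scene" or "side" or "wrist"; returns a dict with "img" (420x560x3 uint8, blue, green, red), "fx", "fy", "cx", "cy" (pixels), "rvec" (rotation vector, rad) and "tvec" (3), from world to camera coordinates, as OpenCV has them; the wrist camera has in their place "T_tool_cam" (4x4, takes a point from camera to tool coordinates, whose origin is the TCP and whose axes are the flange's). Camera axes: x right, y down, z forward; pixel columns grow to the right and rows downward; lengths in m; the calibration is good to about 2 mm. A picture is of the moment at which its call begins: read the wrist's pose just before it. There is no depth.
- ctrl.close_job(): hands the job in; it is judged then, once.
The state is a dict: "time_s": time; "joints": joint angles; "qvel": joint speeds; "effort": joint torques, N m; "tool_pos": TCP position; "eef_rot": TCP orientation; "wrist_force": force on the tool from outside, world axes, zero at the start; "wrist_torque": the same for the moment, N m; "width": finger opening in m; "finger_force": force on a finger pad.
Only numpy, scipy, OpenCV 4.12 (cv2) and the standard library are available. Lean on these libraries where they do the work, as an engineer would, in place of code of your own. Each camera call takes 0.05 s, during which the arm holds its last target. There are 200 camera calls.

## Working session

There is one attempt and no reset: what is moved stays moved. The work goes in short steps, Python scripts to look and compute and a shell command to move; the robot and the scene stay as the last step left them, time stands still between calls to the robot, and variables do not carry over. Pictures are saved under pics/ and viewed, at most 10 in all, crops included, and the job is handed in when it is done.

```bash
mkdir -p pics; cat > h.py <<'E'
import numpy as np, cv2
from bench import ctrl
def cam(name):
    s=ctrl.sense(); c=ctrl.read_camera(name)
    K=np.array([[c['fx'],0,c['cx']],[0,c['fy'],c['cy']],[0,0,1.]])
    if name=='wrist':
        T=np.eye(4);T[:3,:3]=s['eef_rot'];T[:3,3]=s['tool_pos'];T=T@np.array(c['T_tool_cam'])
        R=T[:3,:3];o=T[:3,3]
    else:
        Rw=cv2.Rodrigues(np.array(c['rvec'],float))[0];R=Rw.T;o=-R@np.array(c['tvec'],float).ravel()
    return c['img'],K,R,o
def ray(K,R,o,u,v,z):
    d=R@np.linalg.inv(K)@np.array([u,v,1.]);return o+d*(z-o[2])/d[2]
def proj(K,R,o,p):
    q=K@(R.T@(np.array(p)-o));return q[:2]/q[2]
E
python3 - <<'E'
from h import *
s=ctrl.sense();print({k:np.round(v,3).tolist() for k,v in s.items()})
ims=[]
for n in("scene","side","wrist"):
    i,K,R,o=cam(n);cv2.imwrite(f'pics/{n}0.png',i);print(n,o.round(3),R[:,2].round(2),K[0,0])
    np.savez(f'{n}0.npz',i=i,K=K,R=R,o=o)
E
```

```text
{'time_s': 0.0, 'joints': [-5.673, 22.871, 2.582, 88.115, -1.071, 69.15, -2.906], 'qvel': [-0.085, -0.046, 0.006, 0.101, 0.045, -0.192, 0.006], 'effort': [-0.001, -47.513, 1.364, -25.423, 0.011, 0.01, 0.0], 'tool_pos': [0.649, 0.0, 0.193], 'eef_rot': [[-0.0, 1.0, -0.002], [1.0, 0.0, -0.0], [-0.0, -0.002, -1.0]], 'wrist_force': [-0.324, 0.684, -0.199], 'wrist_torque': [-0.032, -0.007, 0.005], 'finger_force': 0.0, 'width': 0.085}
scene [1.009 0.2   0.69 ] [-0.59 -0.23 -0.77] 433.69396013191715
side [ 0.307 -0.48   0.688] [ 0.28  0.61 -0.74] 444.10777534590784
wrist [0.65  0.068 0.373] [-0.   -0.27 -0.96] 292.21121850033273
```

View pics/scene0.png

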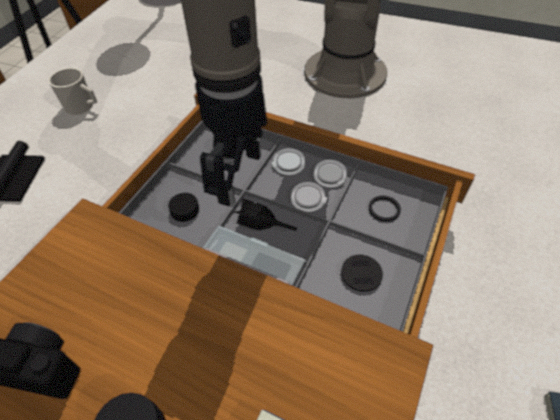

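View pics/side0.png

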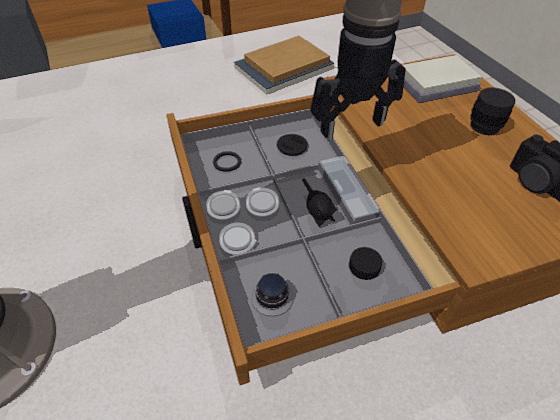

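The side view shows the lens at about (272,290), the cap at (366,263), the flat cap at (292,145) and the ring at (227,161). In the scene view the cap is at (183,207) and the lens is hidden behind the arm.

```bash
python3 - <<'E'
from h import *
def L(n):
    d=np.load(n+'0.npz');return d['i'],d['K'],d['R'],d['o']
for n,(u,v) in {'scene':(183,207),'side':(366,263)}.items():
    i,K,R,o=L(n);g=cv2.cvtColor(i,cv2.COLOR_BGR2GRAY)
    m=(g<50).astype(np.uint8)
    k,l,st,c=cv2.connectedComponentsWithStats(m)
    j=l[v,u];print(n,'cap',st[j],c[j],ray(K,R,o,*c[j],.081).round(4))
i,K,R,o=L('side')
print('lens crown approx',ray(K,R,o,272,283,.1).round(4))
# tray corners on the rim
for p in [(185,137),(245,362),(440,292)]: print(p,ray(K,R,o,*p,.096).round(3))
for p in [(240,232),(308,238),(381,219)]: print('div',p,ray(K,R,o,*p,.084).round(3))
big=cv2.resize(i[220:360,210:440],None,fx=3,fy=3,interpolation=cv2.INTER_CUBIC);cv2.imwrite('pics/crop.png',big)
E
```

```text
scene cap [169 193  30  30 687] [183.33915575 207.40611354] [ 0.6168 -0.1428  0.081 ]
side cap [349 248  33  32 839] [365.21573302 263.13349225] [ 0.6142 -0.144   0.081 ]
lens crown approx [ 0.4518 -0.1291  0.1   ]
(185, 137) [0.426 0.279 0.096]
(245, 362) [ 0.369 -0.229  0.096]
(440, 292) [ 0.685 -0.245  0.096]
div (240, 232) [ 0.446 -0.     0.084]
div (308, 238) [ 0.549 -0.06   0.084]
div (381, 219) [ 0.69  -0.073  0.084]
```

View pics/crop.png

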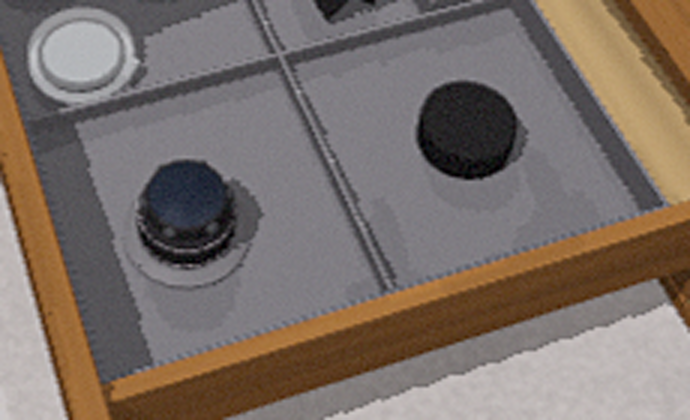

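The crop shows the lens dome centred near side-view pixel (272,283), with the socket around (273,297), and the cap clear of the dividers. The two views agree on the cap to 3 mm. I'll go over the lens first, look from near, then go to the cap.

```bash
python3 -m handwheel '[[[85,-199,-130,20,0,0,0],[85,-199,-130,20,0,0,0],[85,-199,-130,20,0,0,0],[85,-199,-130,20,0,0,0],[85,-199,-130,20,0,0,0],[85,-199,-130,20,0,0,0],[85,-199,-130,20,0,0,0],[85,-199,-130,20,0,0,0]]]' 30
python3 - <<'E'
from h import *
i,K,R,o=cam('wrist');np.savez('wl.npz',i=i,K=K,R=R,o=o);cv2.imwrite('pics/wl.png',i)
print(ctrl.sense()['tool_pos'],proj(K,R,o,[.4518,-.1291,.114]),proj(K,R,o,[.616,-.143,.092]))
E
```

```text
time_s: 0.82
tool_pos: [0.45, -0.1311, 0.2144]
eef_rot: [[0.003, 1.0, 0.001], [1.0, -0.003, 0.0], [0.0, 0.001, -1.0]]
wrist_force: [0.9, 0.4, 0.4]
width: 0.085
finger_force: 0.0
[ 0.45120181 -0.12981002  0.21428536] [280.74634772 197.81539734] [434.17362582 205.47140492]
```

View pics/wl.png

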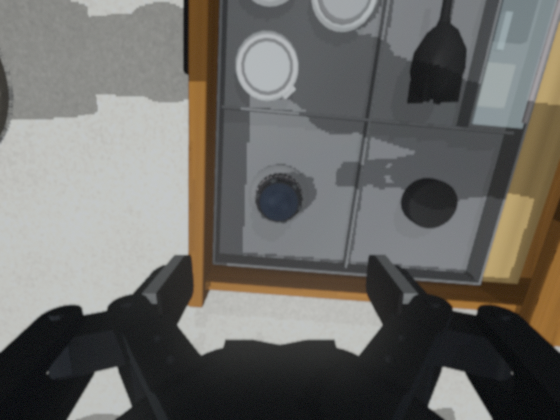

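The wrist view shows the dome at (279,199) in its pale socket, and the cap at (429,203).

```bash
python3 - <<'E'
from h import *
def L(n):
    d=np.load(n);return d['i'],d['K'],d['R'],d['o']
def fit(i,K,R,o,m,u,v,zs,nm):
    k,l,st,c=cv2.connectedComponentsWithStats(m.astype(np.uint8));j=l[v,u]
    cn=max(cv2.findContours((l==j).astype(np.uint8),0,1)[0],key=len)
    hull=cv2.convexHull(cn)
    for z in zs:
        P=np.array([ray(K,R,o,*p[0],z)[:2] for p in cn]);
        (x,y),r=cv2.minEnclosingCircle(P.astype(np.float32)*1000)
        print(nm,z,st[j],c[j].round(1),'centroid',ray(K,R,o,*c[j],z)[:2].round(4),'circ',round(x,1),round(y,1),'d',round(2*r,1))
i,K,R,o=L('wl.npz');g=cv2.GaussianBlur(cv2.cvtColor(i,cv2.COLOR_BGR2GRAY),(3,3),0)
print('o',o.round(3));print(g[203,392:470:2],g[199,245:320:2],g[160:235:2,279])
fit(i,K,R,o,g<50,429,203,(.081,.092),'cap')
fit(i,K,R,o,g<60,279,199,(.096,.1),'lensdark')
b=i.astype(int);bl=cv2.GaussianBlur((b[...,0]-b[...,2]).astype(np.float32),(3,3),0)
print(bl[199,245:320:3].round(),bl[165:235:3,279].round())
fit(i,K,R,o,bl>14,279,199,(.1,.105),'glass')
E
python3 - <<'E'
import cv2
i=cv2.imread('pics/wl.png')[150:250,235:335];cv2.imwrite('pics/wlc.png',cv2.resize(i,None,fx=6,fy=6,interpolation=cv2.INTER_CUBIC))
E
```

```text
o [ 0.451 -0.064  0.394]
[129 129 128 122  93  45  34  36  40  46  48  47  45  42  41  39  39  38
  38  38  37  38  38  37  37  37  37  37  37  37  37  38  61 111 127 128
 128 128 128] [119 128 125 126 123  93  61  53  53  55  57  58  60  62  61  59  57  56
  54  52  51  49  49  51  52  52  50  47  54  78  89  88  89  91 100 116
 127 128] [130 125 109 116 124 126 105  67  63  50  41  47  54  55  55  55  54  57
  56  56  55  54  54  53  52  53  51  52  52  53  60  93 119 123 122 122
 122 122]
cap 0.081 [ 402  179   55   47 1861] [429.1 200.4] centroid [ 0.6156 -0.14  ] circ 615.5 -140.4 d 59.8
cap 0.092 [ 402  179   55   47 1861] [429.1 200.4] centroid [ 0.6098 -0.1374] circ 609.7 -137.7 d 57.7
lensdark 0.096 [ 257  177   45   44 1425] [279.3 198.9] centroid [ 0.4503 -0.1345] circ 449.8 -134.5 d 47.7
lensdark 0.1 [ 257  177   45   44 1425] [279.3 198.9] centroid [ 0.4503 -0.1336] circ 449.8 -133.5 d 47.1
[ 6.  6.  6.  5.  4. 14. 20. 21. 21. 21. 22. 21. 20. 20. 18. 18. 17. 15.
  4.  3.  4.  6.  5.  6.  6.] [ 6.  6.  6.  2.  2.  3. 10. 18. 19. 20. 21. 21. 21. 21. 20. 20. 19. 18.
 15.  6.  6.  6.  6.  6.]
glass 0.1 [ 260  184   37   36 1029] [278.3 201.6] centroid [ 0.4493 -0.1364] circ 449.3 -136.7 d 38.2
glass 0.105 [ 260  184   37   36 1029] [278.3 201.6] centroid [ 0.4493 -0.1352] circ 449.3 -135.5 d 37.5
```

View pics/wlc.png

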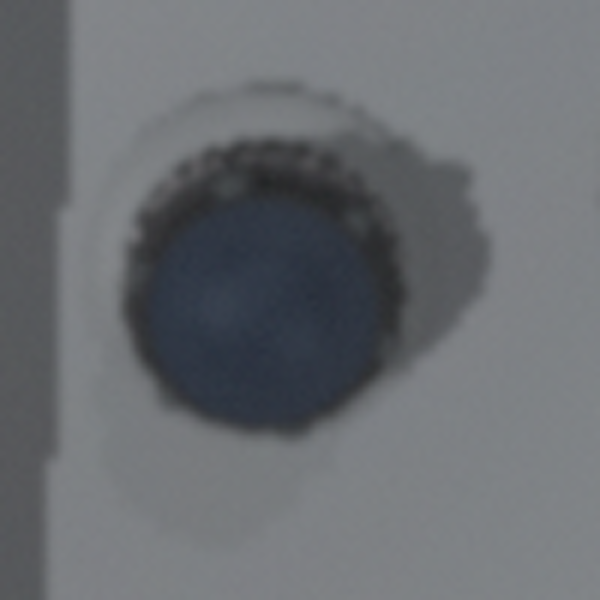

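The crop shows the glass disc centred at about (278.8,201.3) full-frame, with the barrel concentric in x. I'll look at each part from straight above, which takes height parallax out.

```bash
cat > m.py <<'E'
from h import *
import sys
def blob(m,u,v):
    k,l,st,c=cv2.connectedComponentsWithStats(m.astype(np.uint8));j=l[int(v),int(u)]
    cn=max(cv2.findContours((l==j).astype(np.uint8),0,1)[0],key=len);return st[j],c[j],cn
def look(tag):
    i,K,R,o=cam('wrist');cv2.imwrite(f'pics/{tag}.png',i);np.savez(tag+'.npz',i=i,K=K,R=R,o=o)
    g=cv2.GaussianBlur(cv2.cvtColor(i,cv2.COLOR_BGR2GRAY),(3,3),0);b=i.astype(np.float32)
    return i,K,R,o,g,cv2.GaussianBlur(b[...,0]-b[...,2],(3,3),0)
def circ(K,R,o,cn,z):
    P=np.array([ray(K,R,o,*p[0],z)[:2] for p in cn],np.float32)*1000
    e=cv2.fitEllipse(P);return np.round(e[0],1),np.round(e[1],1)
E
python3 -m handwheel '[[[85,0,-66,0,0,0,0],[85,0,-66,0,0,0,0],[85,0,-66,0,0,0,0],[85,0,-66,0,0,0,0]]]'
python3 - <<'E'
from m import *
i,K,R,o,g,bl=look('n1');u,v=proj(K,R,o,[.45,-.1345,.107]);print(u,v,o.round(4))
st,c,cn=blob(bl>13,u,v);print('glass',st,c,circ(K,R,o,cn,.107))
st,c,cn=blob(g<75,u,v);print('dark',st,c,circ(K,R,o,cn,.1))
E
python3 -m handwheel '[[[85,166,-9,0,0,0,0],[85,166,-9,0,0,0,0],[85,166,-9,0,0,0,0],[85,166,-9,0,0,0,0],[85,166,-9,0,0,0,0],[85,166,-9,0,0,0,0]]]'
python3 - <<'E'
from m import *
i,K,R,o,g,bl=look('n2');u,v=proj(K,R,o,[.614,-.142,.092]);print(u,v,o.round(4))
for t in(45,60,75):
  st,c,cn=blob(g<t,u,v);print('cap',st,c,circ(K,R,o,cn,.092))
a=cv2.imread('pics/n1.png');cv2.imwrite('pics/n12.png',np.hstack([a[180:400,130:430],i[180:400,130:430]]))
E
```

```text
time_s: 1.2
tool_pos: [0.452, -0.1961, 0.2135]
eef_rot: [[0.001, 1.0, -0.001], [1.0, -0.001, 0.0], [0.0, -0.001, -1.0]]
wrist_force: [-0.4, 1.1, -0.8]
width: 0.0848
finger_force: 0.0
277.0238192056018 135.21316874183162 [ 0.4527 -0.1286  0.3935]
glass [ 257  115   39   41 1247] [276.04490778 135.36327185] (array([ 449.1, -135. ]), array([36.4, 36.6]))
dark [ 253  110   51   51 2014] [277.63753724 135.0183714 ] (array([ 450.5, -135. ]), array([46.8, 48.7]))
time_s: 1.75
tool_pos: [0.6192, -0.2011, 0.2115]
eef_rot: [[-0.006, 1.0, -0.003], [1.0, 0.006, 0.002], [0.002, -0.003, -1.0]]
wrist_force: [-0.7, 0.3, -0.4]
width: 0.0851
finger_force: 0.0
274.557751427907 137.6786487498898 [ 0.6199 -0.1339  0.3916]
cap [     0      0    560    420 184003] [281.18331223 170.39485769] (array([ 613.9, -200.3]), array([394.2, 724.9]))
cap [ 251  113   51   51 2043] [275.81595693 137.75183554] (array([ 615.2, -142.6]), array([48.9, 49.6]))
cap [ 250  112   53   53 2192] [275.99315693 137.74635036] (array([ 615.4, -142.6]), array([50.6, 51.5]))
```

View pics/n12.png

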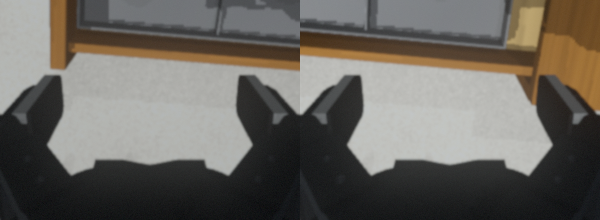

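The near-vertical views put the lens at about (449.8, -135.0) mm and the cap at (615.3, -142.6). The saved crop itself only shows the fingers and tray edge, since I cut the wrong region. Now over the cap and down.

```bash
python3 -m handwheel '[[[85,-2,62,0,0,0,0],[85,-2,62,0,0,0,0],[85,-2,62,-30,0,0,0],[85,-2,62,-60,0,0,0],[85,-2,62,-90,0,0,0],[85,-2,62,-90,0,0,0],[85,-2,62,-90,0,0,0]]]'
```

```text
time_s: 2.38
tool_pos: [0.613, -0.1423, 0.1236]
eef_rot: [[-0.0, 1.0, -0.003], [1.0, 0.0, 0.001], [0.001, -0.003, -1.0]]
wrist_force: [0.2, -0.3, 1.3]
width: 0.0852
finger_force: 0.0
```

```bash
python3 -m handwheel '[[[85,1,-0.5,-25,0,0,0],[85,1,-0.5,-45,0,0,0],[85,1,-0.5,-53,0,0,0],[85,1,-0.5,-53,0,0,0],[85,1,-0.5,-53,0,0,0]]]'; python3 - <<'E'
from m import *
s=ctrl.sense();print(s['tool_pos'],s['wrist_force'])
i,K,R,o,g,bl=look('n3');print(proj(K,R,o,[.6153,-.1426,.092]),proj(K,R,o,s['tool_pos']))
cv2.imwrite('pics/n3.png',i)
E
```

```text
time_s: 2.8
tool_pos: [0.6171, -0.1437, 0.073]
eef_rot: [[0.0, 1.0, 0.003], [1.0, -0.0, -0.0], [-0.0, 0.003, -1.0]]
wrist_force: [1.0, -0.1, 0.2]
width: 0.0848
finger_force: 0.0
[ 0.61709284 -0.14373413  0.0729706 ] [ 0.98314562 -0.11039715  0.22303495]
[275.67482335 245.24273621] [278.72281719 235.67353564]
```

View pics/n3.png

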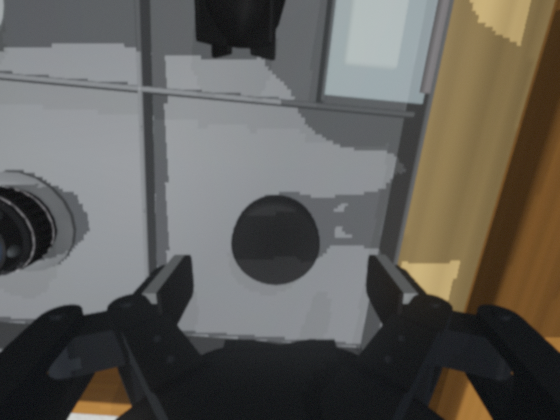

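The cap sits between the open fingers at (276,240), with the finger inner edges at columns 190 and 368. I'll check the finger geometry numerically before closing.

```bash
python3 - <<'E'
from m import *
d=np.load('n3.npz');K,R,o=d['K'],d['R'],d['o'];t=ctrl.sense()['tool_pos']
for z in (0,.013,.03,.05,.06):
  print(z,[proj(K,R,o,t+np.array([sx,dy,z])).round() .tolist() for sx in(-.0425,-.057) for dy in(-.011,.011)])
E
python3 -m handwheel '[[[40,0,0,0,0,0,0],[40,0,0,0,0,0,0],[40,0,0,0,0,0,0],[40,0,0,0,0,0,0],[40,0,0,0,0,0,0],[40,0,0,0,0,0,0]]]' 30
```

```text
0 [[215.0, 252.0], [213.0, 220.0], [193.0, 252.0], [191.0, 220.0]]
0.013 [[211.0, 260.0], [209.0, 226.0], [188.0, 260.0], [185.0, 226.0]]
0.03 [[204.0, 273.0], [201.0, 237.0], [178.0, 273.0], [175.0, 237.0]]
0.05 [[194.0, 292.0], [191.0, 251.0], [165.0, 292.0], [160.0, 251.0]]
0.06 [[188.0, 304.0], [184.0, 261.0], [157.0, 304.0], [152.0, 261.0]]
time_s: 3.35
tool_pos: [0.616, -0.1435, 0.0711]
eef_rot: [[-0.0, 1.0, 0.0], [1.0, 0.0, -0.0], [-0.0, 0.0, -1.0]]
wrist_force: [0.4, -1.5, 0.6]
width: 0.0402
finger_force: 0.0
```

The fingers closed to 40 mm with no force, so they missed the cap. The wrist image also fits fingertips about 50 mm above the nominal TCP. I'll check with the side camera.

```bash
python3 - <<'E'
from m import *
i,K,R,o,g,bl=look('n4');s,K2,R2,o2=cam('side');t=ctrl.sense()['tool_pos']
print(t,'wrist',proj(K,R,o,t),'side',proj(K2,R2,o2,t),proj(K2,R2,o2,t+[0,0,.04]),proj(K2,R2,o2,[.6153,-.1426,.092]))
a=cv2.resize(i[130:350,130:430],(500,367));u,v=270,130
b=cv2.resize(s[160:300,300:415],(300,367),interpolation=cv2.INTER_CUBIC)
cv2.imwrite('pics/c4.png',np.hstack([a,b]))
E
```

```text
[ 0.61598709 -0.14345586  0.07098859] wrist [278.62739367 235.59827294] side [365.04332024 265.99553161] [368.71469338 251.71199482] [366.30568892 258.38455607]
```

View pics/c4.png

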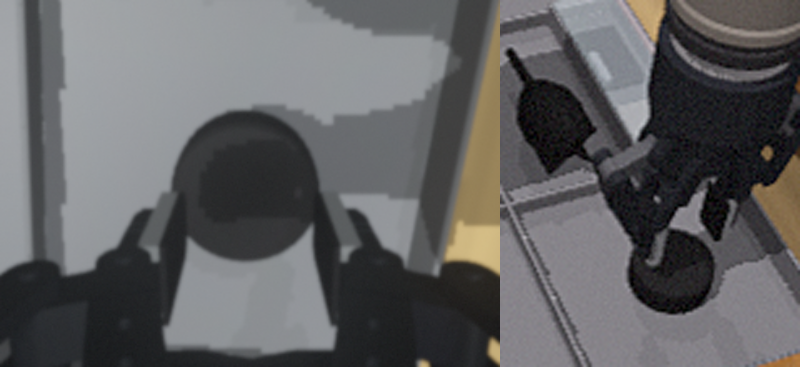

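The side view shows the closed fingers hovering above the cap. The wrist gap of about 77 px for 40 mm puts the tips at z≈0.112, so they end about 40 mm short of the reported TCP. x and y agree. I'll open, go about 35 mm lower and grip.

```bash
python3 -m handwheel '[[[85,0,0,0,0,0,0],[85,0,0,0,0,0,0],[85,0,0,0,0,0,0],[85,0,0,0,0,0,0],[85,-1,0,-15,0,0,0],[85,-1,0,-28,0,0,0],[85,-1,0,-28,0,0,0]]]' 30; python3 -m handwheel '[[[85,0,0,-4,0,0,0],[85,0,0,-7,0,0,0],[85,0,0,-7,0,0,0]]]'
```

```text
time_s: 4.03
tool_pos: [0.6124, -0.1428, 0.04]
eef_rot: [[-0.0, 1.0, -0.006], [1.0, 0.0, 0.001], [0.001, -0.006, -1.0]]
wrist_force: [-0.6, 0.8, 0.2]
width: 0.0849
finger_force: 0.0
time_s: 4.28
tool_pos: [0.6149, -0.1434, 0.0357]
eef_rot: [[-0.0, 1.0, -0.0], [1.0, 0.0, 0.0], [0.0, -0.0, -1.0]]
wrist_force: [-0.9, 0.5, -0.1]
width: 0.0851
finger_force: 0.0
```

```bash
python3 -m handwheel '[[[45,0,0,0,0,0,0],[45,0,0,0,0,0,0],[45,0,0,0,0,0,0],[45,0,0,0,0,0,0],[45,0,0,0,0,0,0],[45,0,0,0,0,0,0]]]' 30
```

```text
time_s: 4.78
tool_pos: [0.6156, -0.1436, 0.0368]
eef_rot: [[-0.0, 1.0, 0.001], [1.0, 0.0, -0.0], [-0.0, 0.001, -1.0]]
wrist_force: [-0.2, 0.3, 5.5]
width: 0.0522
finger_force: 31.7
```

Gripped at 52.2 mm with 31.7 N. Next I lift and move above the lens.

```bash
python3 -m handwheel '[[[45,0,0,15,0,0,0],[45,0,0,40,0,0,0],[45,0,0,70,0,0,0],[45,0,0,70,0,0,0]]]' 35; python3 -m handwheel '[[[45,-40,2,0,0,0,0],[45,-80,4,0,0,0,0],[45,-120,6,0,0,0,0],[45,-150,7.5,0,0,0,0],[45,-165.5,7.5,0,0,0,0],[45,-165.5,7.5,0,0,0,0],[45,-165.5,7.5,0,0,0,0],[45,-165.5,7.5,0,0,0,0]]]'
python3 - <<'E'
from m import *
t=[];
for _ in range(4):
  i,K,R,o,g,bl=look('n5');s=ctrl.sense();t.append(s['tool_pos'])
t=np.mean(t,0);print(t,s['wrist_force'])
zt=t[2]-.0368+.092
u,v=proj(K,R,o,[t[0],t[1],zt]);print('cap top proj',u,v)
for p in ([.4498,-.135,.114],): print(proj(K,R,o,p))
print(g[int(v),200:360:4]); 
cv2.imwrite('pics/c5.png',cv2.resize(i[130:350,130:430],(750,550)))
E
```

```text
time_s: 5.12
tool_pos: [0.6191, -0.1445, 0.1117]
eef_rot: [[0.0, 1.0, 0.01], [1.0, -0.0, -0.002], [-0.002, 0.01, -1.0]]
wrist_force: [0.8, -0.5, 0.8]
width: 0.0521
finger_force: 36.7
time_s: 5.78
tool_pos: [0.4509, -0.1359, 0.1063]
eef_rot: [[-0.001, 1.0, 0.002], [1.0, 0.001, -0.0], [-0.0, 0.002, -1.0]]
wrist_force: [0.5, 0.9, 0.1]
width: 0.0522
finger_force: 36.8
[ 0.4508717  -0.13591639  0.10607161] [-0.91115182 -0.15941404  0.46984007]
cap top proj 278.5225909697996 276.94403497094333
[277.04845954 238.77725156]
[87 87 83 31 25 26 25 30 32 31 31 31 30 31 30 31 31 31 32 33 31 32 32 32
 34 34 35 35 36 38 38 37 38 34 25 26 29 47 87 88]
```

View pics/c5.png

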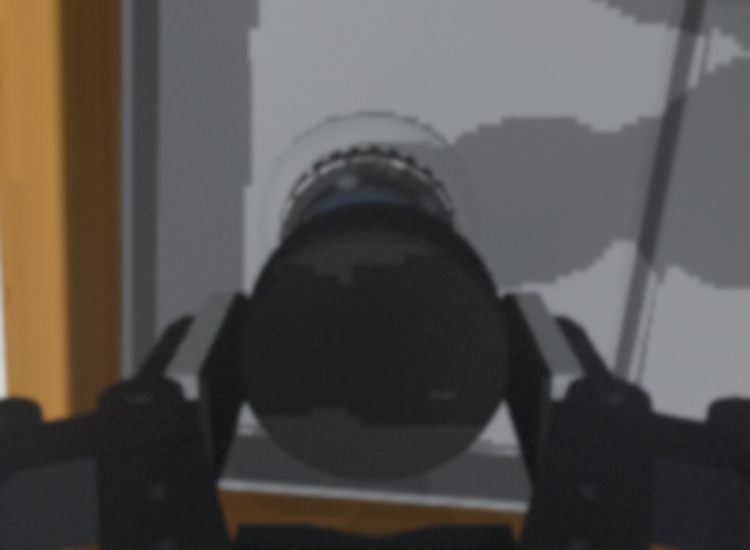

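The cap is held level above the lens, with its top outline spanning crop columns 245–508 and rows about 218–480. The socket ring and barrel are centred near crop column 369. The cap is slightly right of the lens, so I'll quantify it.

```bash
python3 - <<'E'
from m import *
d=np.load('n5.npz');K,R,o,i=d['K'],d['R'],d['o'],d['i'];f=lambda x,y:(130+x/2.5,130+y/2.5)
for z in(.150,.154,.158,.162):
  a=[ray(K,R,o,*f(*p),z) for p in((245,349),(508,349),(376,218),(376,480))]
  print(z,'x',((a[0]+a[1])/2)[0].round(4),'w',(a[1]-a[0])[0].round(4),'y',((a[2]+a[3])/2)[1].round(4),'l',(a[2]-a[3])[1].round(4))
print('lens x',[ray(K,R,o,*f(c,205),.09)[0].round(4) for c in(283,455)],'socket top y+.034',ray(K,R,o,*f(369,112),.076)[1].round(4))
# same for n3 resting cap
d=np.load('n4.npz');K,R,o=d['K'],d['R'],d['o'];g=lambda x,y:(130+x*.6,130+y*.6)
for z in (.088,.092):
  a=[ray(K,R,o,*g(*p),z) for p in((174,185),(318,185),(246,115),(246,262))];print('rest',z,((a[0]+a[1])/2)[0].round(4),(a[1]-a[0])[0].round(4),((a[2]+a[3])/2)[1].round(4),(a[2]-a[3])[1].round(4))
gg=cv2.cvtColor(d['i'],6)
n=np.load('n5.npz')['i'];gr=cv2.cvtColor(n,6);print('col280',gr[200:335:2,280]);print('col260',gr[180:335:2,260])
E
```

```text
0.15 x 0.4519 w 0.0538 y -0.1394 l 0.0592
0.154 x 0.4519 w 0.0523 y -0.1373 l 0.0574
0.158 x 0.4519 w 0.0507 y -0.1352 l 0.0557
0.162 x 0.4518 w 0.0491 y -0.1331 l 0.0539
lens x [np.float64(0.426), np.float64(0.474)] socket top y+.034 -0.1005
rest 0.088 0.6154 0.0516 -0.1431 0.0566
rest 0.092 0.6155 0.0503 -0.1414 0.0552
col280 [ 45  41  44  53  56  44  36  34  33  34  33  38  42  46  48  48  47  47
  39  32  34  35  36  33  34  36  32  31  34  32  32  34  30  35  30  32
  35  31  31  31  32  31  29  32  33  34  32  32  31  31  38  40  44  43
  45  43  43  45  44  45  42  50  60  90 123  84  52  50]
col260 [136 139 141 142 145 139 117  85 105 116  69  65  57  48  46  53  57  41
  33  33  31  35  37  42  45  48  48  47  48  45  35  37  34  33  29  36
  32  33  31  33  33  32  30  29  31  31  30  35  29  32  31  30  30  32
  33  31  32  41  44  42  45  45  43  43  43  42  41  41  44  45  56  60
  77 117  98  56  53  52]
```

```bash
python3 -m handwheel '[[[45,-1.5,0.5,0,0,0,0],[45,-1.5,0.5,0,0,0,0],[45,-1.5,0.5,-10,0,0,0],[45,-1.5,0.5,-20,0,0,0],[45,-1.5,0.5,-27,0,0,0],[45,-1.5,0.5,-29,0,0,0],[45,-1.5,0.5,-29,0,0,0]]]'; python3 -m handwheel '[[[45,0,0,-1,0,0,0],[45,0,0,-2,0,0,0],[45,0,0,-2,0,0,0]]]'
```

```text
time_s: 6.57
tool_pos: [0.447, -0.1353, 0.0758]
eef_rot: [[-0.0, 1.0, -0.003], [1.0, 0.0, 0.0], [0.0, -0.003, -1.0]]
wrist_force: [0.3, -0.0, -0.4]
width: 0.0521
finger_force: 36.8
time_s: 6.82
tool_pos: [0.4482, -0.1355, 0.0752]
eef_rot: [[-0.0, 1.0, 0.001], [1.0, 0.0, -0.0], [-0.0, 0.001, -1.0]]
wrist_force: [-0.5, 0.8, 0.3]
width: 0.0518
finger_force: 36.8
```

```bash
python3 -m handwheel '[[[45,0.5,0,-1,0,0,0],[45,0.5,0,-1,0,0,0],[45,0.5,0,-1,0,0,0]]]'; python3 -m handwheel '[[[45,0,0,-1,0,0,0],[45,0,0,-1,0,0,0]]]';  python3 -m handwheel '[[[45,0,0,-1,0,0,0],[45,0,0,-1,0,0,0]]]'
```

```text
time_s: 7.07
tool_pos: [0.4487, -0.1355, 0.0742]
eef_rot: [[-0.0, 1.0, 0.0], [1.0, 0.0, -0.0], [-0.0, 0.0, -1.0]]
wrist_force: [-0.0, -0.8, 0.2]
width: 0.0523
finger_force: 36.8
time_s: 7.23
tool_pos: [0.4485, -0.1355, 0.073]
eef_rot: [[-0.0, 1.0, 0.0], [1.0, 0.0, -0.0], [-0.0, 0.0, -1.0]]
wrist_force: [-0.9, -1.3, -1.4]
width: 0.0521
finger_force: 36.8
time_s: 7.4
tool_pos: [0.4489, -0.1356, 0.0721]
eef_rot: [[-0.0, 1.0, 0.001], [1.0, 0.0, -0.0], [-0.0, 0.001, -1.0]]
wrist_force: [0.4, -0.3, 1.1]
width: 0.0522
finger_force: 36.8
```

```bash
python3 -m handwheel '[[[45,0,0,-0.7,0,0,0],[45,0,0,-0.7,0,0,0],[45,0,0,-0.7,0,0,0]]]'; python3 -m handwheel '[[[45,0,0,-0.7,0,0,0],[45,0,0,-0.7,0,0,0],[45,0,0,-0.7,0,0,0]]]'
```

```text
time_s: 7.65
tool_pos: [0.4492, -0.1356, 0.0718]
eef_rot: [[-0.0, 1.0, 0.001], [1.0, 0.0, -0.0], [-0.0, 0.001, -1.0]]
wrist_force: [-0.2, 0.9, 3.2]
width: 0.0524
finger_force: 37.1
time_s: 7.9
tool_pos: [0.4493, -0.1357, 0.0716]
eef_rot: [[-0.0, 1.0, 0.002], [1.0, 0.0, -0.0], [-0.0, 0.002, -1.0]]
wrist_force: [-1.8, 0.7, 7.4]
width: 0.052
finger_force: 37.5
```

Contact came exactly at the expected height, with negligible side force. I'll ease the push off, reduce the grip and release.

```bash
python3 -m handwheel '[[[45,0,0,0.7,0,0,0],[45,0,0,0.8,0,0,0],[45,0,0,0.8,0,0,0],[54,0,0,0.8,0,0,0],[58,0,0,0.8,0,0,0],[66,0,0,0.8,0,0,0],[80,0,0,0.8,0,0,0],[80,0,0,0.8,0,0,0]]]' 20;  python3 -m handwheel '[[[80,0,0,10,0,0,0],[80,0,0,30,0,0,0],[80,0,0,55,0,0,0],[80,0,0,55,0,0,0],[80,0,0,55,0,0,0],[80,0,0,55,0,0,0]]]'
python3 - <<'E'
from m import *
i,K,R,o,g,bl=look('n6');s,K2,R2,o2=cam('side');t=ctrl.sense()['tool_pos']
u,v=proj(K,R,o,[.4498,-.135,.127]);print(t,u,v)
st,c,cn=blob(g<60,u,v);print('cap',st,c,circ(K,R,o,cn,.127));
a=cv2.resize(i[100:350,130:430],(500,417));p=proj(K2,R2,o2,[.45,-.135,.1]);print(p)
b=cv2.resize(s[235:325,225:320],(300,417),interpolation=cv2.INTER_CUBIC)
cv2.imwrite('pics/c6.png',np.hstack([a,b]))
E
```

```text
time_s: 8.57
tool_pos: [0.4481, -0.1354, 0.0711]
eef_rot: [[-0.0, 1.0, -0.001], [1.0, 0.0, 0.0], [0.0, -0.001, -1.0]]
wrist_force: [0.7, 0.1, 0.5]
width: 0.0801
finger_force: 0.0
time_s: 9.07
tool_pos: [0.4483, -0.1354, 0.1265]
eef_rot: [[-0.0, 1.0, 0.0], [1.0, 0.0, 0.0], [0.0, 0.0, -1.0]]
wrist_force: [-0.4, -0.6, -0.7]
width: 0.0801
finger_force: 0.0
[ 0.4476584  -0.13526488  0.12570232] 281.0360570605529 235.3741115403618
cap [ 241  190   78   80 4838] [279.62546507 229.49731294] (array([ 448.9, -132. ]), array([49.7, 54.2]))
[272.3989575  286.38561913]
```

View pics/c6.png

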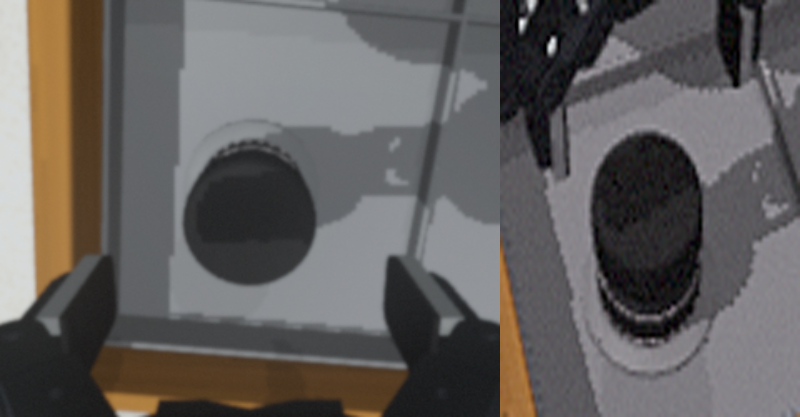

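The cap stands level and free on the nubs in both views, with the wrist view at (280,229). I'll close the fingers above it, lower them and press on its centre.

```bash
python3 -m handwheel '[[[0,1.3,0.2,0,0,0,0],[0,1.3,0.2,0,0,0,0],[0,1.3,0.2,0,0,0,0],[0,1.3,0.2,0,0,0,0],[0,1.3,0.2,0,0,0,0],[0,1.3,0.2,-5,0,0,0],[0,1.3,0.2,-15,0,0,0],[0,1.3,0.2,-15,0,0,0]]]' 40; python3 -m handwheel '[[[0,0,0,-3,0,0,0],[0,0,0,-6,0,0,0],[0,0,0,-8,0,0,0],[0,0,0,-8,0,0,0]]]'
```

```text
time_s: 9.83
tool_pos: [0.4482, -0.1349, 0.1094]
eef_rot: [[-0.0, 1.0, -0.003], [1.0, 0.0, 0.001], [0.001, -0.003, -1.0]]
wrist_force: [-0.2, 0.6, -0.6]
width: 0.0001
finger_force: 0.0
time_s: 10.17
tool_pos: [0.4495, -0.1352, 0.103]
eef_rot: [[-0.0, 1.0, -0.001], [1.0, 0.0, 0.0], [0.0, -0.001, -1.0]]
wrist_force: [-0.1, 0.0, -0.4]
width: -0.0001
finger_force: 0.0
```

```bash
python3 - <<'E'
from m import *
i,K,R,o,g,bl=look('n7');t=ctrl.sense()['tool_pos'];print(t)
# finger tips vs cap: rows of dark on the axis column
for c in (272,280,288): print(g[170:330:4,c])
for z in(.03,.037,.045): print(z,proj(K,R,o,t+[0,0.011,z]),proj(K,R,o,t+[0,-0.011,z]))
print(proj(K,R,o,[.4495,-.135+.0265,.127]),proj(K,R,o,[.4495,-.135-.0265,.127]))
E
```

```text
[ 0.44968344 -0.13526628  0.10324209]
[149 147 130 141 144 105  63  47  37  44  53  53  51  50  49  46  45  45
  50  86  87  87  87  86  87  87  93  99  41  29  29  28  27  29  30  31
  32  31  31  30]
[148 141 126 141 143  80  65  44  39  44  53  52  40  38  38  37  37  36
  35  30  30  30  28  27  27  27  29  40  40  39  37  37  36  35  34  35
  35  34  44  60]
[148 142 121 140 125  93  55  66  38  41  51  52  41  38  38  37  37  37
  44  86  88  87  87  87  87  87  93  80  31  30  29  28  26  25  25  25
  27  26  27  27]
0.03 [278.85622855 236.39697047] [278.82650971 272.96010912]
0.037 [278.80983319 241.16018134] [278.7805575  279.10555038]
0.045 [278.75151651 247.14730157] [278.72300087 286.80291221]
[278.58464073 205.52184024] [278.53894799 291.02620893]
```

```bash
python3 -m handwheel '[[[0,0,0,-4,0,0,0],[0,0,0,-7,0,0,0],[0,0,0,-7,0,0,0],[0,0,0,-7,0,0,0]]]'; python3 -m handwheel '[[[0,0,0,-1.5,0,0,0],[0,0,0,-3,0,0,0],[0,0,0,-3,0,0,0]]]'; python3 -m handwheel '[[[0,0,0,-1,0,0,0],[0,0,0,-2,0,0,0],[0,0,0,-2,0,0,0]]]'
```

```text
time_s: 10.55
tool_pos: [0.4496, -0.1352, 0.0962]
eef_rot: [[-0.0, 1.0, -0.0], [1.0, 0.0, 0.0], [0.0, -0.0, -1.0]]
wrist_force: [0.0, -0.1, 0.7]
width: 0.0002
finger_force: 0.0
time_s: 10.8
tool_pos: [0.4496, -0.1352, 0.0932]
eef_rot: [[-0.0, 1.0, -0.0], [1.0, 0.0, 0.0], [0.0, -0.0, -1.0]]
wrist_force: [-0.1, -0.0, -0.3]
width: -0.0
finger_force: 0.0
time_s: 11.05
tool_pos: [0.4497, -0.1352, 0.0913]
eef_rot: [[-0.0, 1.0, -0.0], [1.0, 0.0, 0.0], [0.0, -0.0, -1.0]]
wrist_force: [0.0, 0.4, -0.4]
width: -0.0002
finger_force: 0.0
```

```bash
for k in 1; do :; done; python3 -m handwheel '[[[0,0,0,-1,0,0,0],[0,0,0,-1.5,0,0,0],[0,0,0,-1.5,0,0,0]]]'; python3 -m handwheel '[[[0,0,0,-1,0,0,0],[0,0,0,-1.5,0,0,0],[0,0,0,-1.5,0,0,0]]]'; python3 -m handwheel '[[[0,0,0,-1,0,0,0],[0,0,0,-1,0,0,0]]]'
```

```text
time_s: 11.3
tool_pos: [0.4499, -0.1353, 0.09]
eef_rot: [[-0.0, 1.0, 0.0], [1.0, 0.0, -0.0], [-0.0, 0.0, -1.0]]
wrist_force: [-0.9, 0.4, -0.2]
width: 0.0003
finger_force: 0.3
time_s: 11.55
tool_pos: [0.451, -0.1356, 0.0895]
eef_rot: [[0.0, 1.0, 0.002], [1.0, -0.0, -0.0], [-0.0, 0.002, -1.0]]
wrist_force: [-1.1, 0.2, 5.2]
width: -0.0001
finger_force: 3.2
time_s: 11.72
tool_pos: [0.4519, -0.1357, 0.0891]
eef_rot: [[-0.0, 1.0, 0.004], [1.0, 0.0, -0.001], [-0.001, 0.004, -1.0]]
wrist_force: [0.7, -0.4, 8.8]
width: 0.0
finger_force: 3.8
```

```bash
python3 -m handwheel '[[[0,-0.7,0,-0.8,0,0,0],[0,-0.7,0,-0.8,0,0,0]]]'; python3 -m handwheel '[[[0,-0.7,0,-0.8,0,0,0],[0,-0.7,0,-0.8,0,0,0]]]'
```

```text
time_s: 11.88
tool_pos: [0.4522, -0.1358, 0.0888]
eef_rot: [[-0.0, 1.0, 0.006], [1.0, 0.0, -0.001], [-0.001, 0.006, -1.0]]
wrist_force: [0.5, -0.1, 9.8]
width: -0.0002
finger_force: 4.8
time_s: 12.05
tool_pos: [0.4522, -0.1359, 0.0882]
eef_rot: [[-0.0, 1.0, 0.008], [1.0, 0.0, -0.001], [-0.001, 0.008, -1.0]]
wrist_force: [1.8, -0.2, 8.6]
width: 0.0001
finger_force: 4.5
```

```bash
python3 -m handwheel '[[[0,-0.7,0,-0.8,0,0,0],[0,-0.7,0,-0.8,0,0,0]]]'; python3 -m handwheel '[[[0,-0.7,0,-0.8,0,0,0],[0,-0.7,0,-0.8,0,0,0]]]'
```

```text
time_s: 12.22
tool_pos: [0.4504, -0.1357, 0.0867]
eef_rot: [[-0.0, 1.0, 0.005], [1.0, 0.0, -0.001], [-0.001, 0.005, -1.0]]
wrist_force: [0.9, -0.4, 5.2]
width: 0.0002
finger_force: 2.5
time_s: 12.38
tool_pos: [0.4471, -0.1353, 0.0844]
eef_rot: [[-0.0, 1.0, 0.0], [1.0, 0.0, -0.0], [-0.0, 0.0, -1.0]]
wrist_force: [-0.1, 0.1, -0.1]
width: 0.0
finger_force: 0.0
```

Force dropped from about 10 N to nearly zero: the click. I'll recentre x and go on down to the shoulder.

```bash
python3 -m handwheel '[[[0,2.2,0,0,0,0,0],[0,2.2,0,-1,0,0,0],[0,2.2,0,-2,0,0,0],[0,2.2,0,-2,0,0,0]]]'; python3 -m handwheel '[[[0,0,0,-1,0,0,0],[0,0,0,-1,0,0,0],[0,0,0,-1,0,0,0]]]'; python3 -m handwheel '[[[0,0,0,-1,0,0,0],[0,0,0,-1,0,0,0],[0,0,0,-1,0,0,0]]]'
```

```text
time_s: 12.72
tool_pos: [0.4487, -0.1352, 0.0817]
eef_rot: [[-0.0, 1.0, -0.001], [1.0, 0.0, 0.0], [0.0, -0.001, -1.0]]
wrist_force: [-0.3, -0.7, 0.3]
width: -0.0004
finger_force: 0.0
time_s: 12.97
tool_pos: [0.4491, -0.1352, 0.0811]
eef_rot: [[-0.0, 1.0, -0.0], [1.0, 0.0, 0.0], [0.0, -0.0, -1.0]]
wrist_force: [0.2, -0.2, 0.3]
width: -0.0004
finger_force: 0.0
time_s: 13.22
tool_pos: [0.4494, -0.1353, 0.0807]
eef_rot: [[0.0, 1.0, 0.0], [1.0, -0.0, 0.0], [0.0, 0.0, -1.0]]
wrist_force: [-1.3, 0.3, 4.9]
width: -0.0
finger_force: 2.6
```

```bash
python3 -m handwheel '[[[0,-0.6,0,-1,0,0,0],[0,-0.8,0,-1.5,0,0,0],[0,-0.8,0,-1.5,0,0,0]]]'; python3 -m handwheel '[[[0,-0.5,0,-0.8,0,0,0],[0,-0.5,0,-0.8,0,0,0],[0,-0.5,0,-0.8,0,0,0],[0,-0.5,0,-0.8,0,0,0]]]'
```

```text
time_s: 13.47
tool_pos: [0.4495, -0.1353, 0.0806]
eef_rot: [[0.0, 1.0, 0.002], [1.0, -0.0, 0.0], [0.0, 0.002, -1.0]]
wrist_force: [-3.6, 1.5, 15.0]
width: -0.0002
finger_force: 7.3
time_s: 13.8
tool_pos: [0.4495, -0.1353, 0.0806]
eef_rot: [[0.0, 1.0, 0.003], [1.0, -0.0, 0.0], [0.0, 0.003, -1.0]]
wrist_force: [-4.3, 2.4, 19.2]
width: 0.0
finger_force: 9.6
```

It's on the hard stop: 9.3 mm of travel and 19 N. I'll hold, confirm it's steady and hand in.

```bash
python3 -m handwheel '[[[0,0,0,0,0,0,0],[0,0,0,0,0,0,0],[0,0,0,0,0,0,0],[0,0,0,0,0,0,0],[0,0,0,0,0,0,0],[0,0,0,0,0,0,0]]]' && python3 -c "
from bench import ctrl
print(ctrl.sense()['wrist_force'],ctrl.close_job())"
```

```text
time_s: 14.3
tool_pos: [0.4495, -0.1353, 0.0806]
eef_rot: [[0.0, 1.0, 0.003], [1.0, -0.0, 0.0], [0.0, 0.003, -1.0]]
wrist_force: [-4.5, 1.4, 19.6]
width: 0.0
finger_force: 9.6
the job is handed in; nothing more can be done
[-4.54235727  1.35626247 19.58772776] None
```

The cap was set on the lens and let go, stood there by itself, then was pressed through the click (about 10 N) onto the hard shoulder; I handed in at 14.3 s, still pressing steadily with about 20 N.

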